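# Change over the engine parts trays

### The arm

A 7-joint arm with a two-finger parallel gripper is mounted at the origin on the work surface. World frame = base frame: x ahead of the robot, y to its left, z up, the work surface at z = 0. Lengths are in m, angles in rad, forces in N, time in s.
With the tool pointing down it reaches from about 0.4 to 0.875 m from the base axis. Payload 19.3 kg.
Tool frame: the origin (TCP) lies where the fingers leave the gripper's body, on its centre line; the fingertips stand bot.tip_reach ahead of it and the grasp point (between the pads) lies 54 mm ahead of it (bot.tip_reach is the distance from the TCP to the fingertips, in m); z points along the fingers, y is the line along which they close (so a half turn about z gives the same grasp; the last joint's range is limited). The gripper opens to 85 mm and grips with 20 to 120 N. Pads are 22 mm wide; open, the fingers measure 114 mm over their backs; the gripper's body (76 mm by 85 mm) begins 54 mm behind the grasp point. The pads swing forward as they close: fully open they stand 13 mm farther back than shut.
Start: joints at [-1.242, 0.521, -0.036, 1.599, 0.021, 1.021, -0.113], TCP at [0.243, 0.576, 0.304] pointing down, gripper open.
Joint ranges: [-2.91, 2.91], [-0.3, 2.13], [-1.5, 1.42], [0.17, 2.43], [-1.26, 4.41], [0.16, 1.93], [-2.52, 2.52]. Speed limits (rad/s): [1.89, 1.89, 2.39, 2.39, 3.01, 3.01, 3.01].

### API

Orientations are given as [roll, pitch, yaw] about the fixed x, y, z axes, in that order (R = Rz(yaw) Ry(pitch) Rx(roll)).
In Python, from workcell import bot gives the robot as it stands. The module is installed in compiled form; this text tells all that it offers.
- The arm moves only by the shell command python3 -m jog 'ROWS' [FORCE]. ROWS is JSON, a list that holds one entry, the list of rows, each a list of 7 numbers: the shift along the tool's x, y, z in mm, then the turn, a rotation vector about the tool's x, y, z in rad, then the opening, from 0 (shut) to 1 (fully open). In form: [[[tx, ty, tz, wx, wy, wz, fingers], ...]]. A call has 1 to 5 rows; each row shifts and turns the commanded pose from where the row before left it, along the tool's axes as they then stand; what a row does not reach is not made up. A row lasts 1/10 s, in which the tool goes at most 50 mm and 8.59 degrees, less where a joint would pass 70% of its speed; a pose out of reach is approached as far as the arm can. A call is refused whole if a number of a shift passes 50 or a number of a turn 0.15, either way. A call with a gripper value outside its range is refused whole. The fingers move at their own pace and stop on an object; FORCE is the grip in N (left out, the last holds). Time passes only in rows, so rows that do not move let the fingers close. It gives the time, the measured TCP pose, the force, the opening and the grip force at its end, in the units of the state.
- bot.observe(): the state, without advancing time (a new reading comes with each control period).
- bot.grab_frame(name): name is "side" or "top" or "wrist"; returns a dict with "img" (480x640x3 uint8, red, green, blue), "intrinsics" (3x3 intrinsics, pixels), "R" (3x3) and "t" (3): a world point X has camera coordinates R X + t; the wrist camera has in their place "tool_from_camera" (4x4, takes a point from camera to tool coordinates, whose origin is the TCP and whose axes are the flange's). Camera axes: x right, y down, z forward; pixel columns grow to the right and rows downward; lengths in m; the calibration is good to about 2 mm. A picture is of the moment at which its call begins: read the wrist's pose just before it. There is no depth.
- bot.job_done(): hands the job in; it is judged then, once.
Trained networks look in a picture, given as the dict that the camera call returned (one of the last four; its "shot" number tells which), for a name from the list of things; names that differ only in an ending like _2 or _b are one class to them, and where a whole thing is asked for, a point or a joint stands for the part that bears it (a point fixed in the world has none). Each returns a list of dicts, best first, with "conf" (0 to 1); they miss things now and then, are a little off and sometimes report something else, mostly with a low value. They report only what shows in the picture. A call takes as long as a camera call.
- bot.trace(query, picture): "region" (480x640 bool, what is visible of it).
- bot.spot_point(query, picture): "xyz" ([x, y, z] in m, in world coordinates, good to about 4 mm: a listed point, or the origin of a listed thing).
The state is a dict: "clock": time; "qpos": joint angles; "qd": joint speeds; "joint_efforts": joint torques, N m; "position": TCP position; "tool_rot": TCP orientation; "force": force on the tool from outside, world axes, zero at the start; "moment": the same for the moment, N m; "grip_width": finger opening in m; "finger_force": force on a finger pad.
Only numpy, scipy, OpenCV 4.12 (cv2) and the standard library are available. Lean on these libraries where they do the work, as an engineer would, in place of code of your own. Each camera call takes 0.05 s, during which the arm holds its last target. There are 200 camera calls.

### The job

The tray of valves has been left part-way out of the parts rack: push it fully home first. Then hook a fingertip behind the front lip of the tray holding the loose rocker cover and draw that tray out to its stop, without pinching the lip between the fingers. Leave the third tray shut, the rocker cover lying in its bay and everything else on the bench where it is, then move clear.

Things in the scene. Friction and masses are not known exactly. Their poses are not given: they have to be found in the camera images.
- parts_rack: Low plywood rack fixed to the bench, 200 deep, 290 wide, with three open grey metal trays side by side (y = -92, 0, +92 mm of its frame, in varying order). A deck, 56 to 64 mm above the bench, covers its rear 95 mm (x +5 to +100). Origin: centre of the underside, at bench height; x points into the rack, y along the row of trays, z up. Trays slide out along -x; shut lips are at x = -97.
- rocker_lip (a point): Middle of the top edge of the front lip of the tray with the rocker cover, 54 mm above the bench; moves with the tray; axes as the rack's. The lip is an upright wall 6 thick (x -3 to +3), 84 wide, 10 higher than the tray's 4 mm side walls. Behind it is an empty finger well 46 long (x +3 to +49), 76 wide, its floor 14 mm above the bench; then a low divider and the parts bay (x +53 to +121).
- valve_lip (a point): The same point on the front lip of the valve tray (all three trays are built alike), whose bay has four upright steel poppet valves (discs 22 mm across on thin stems) standing in a black foam block.
- barrel_lip (a point): The same point on the front lip of the third tray, whose bay holds one finned engine barrel lying in black foam, 56 long. It stays shut.
- rocker_tray (a joint): How far the rocker cover tray is drawn out, in m: 0 fully home, 0.100 at the outer stop. Starts at 0. Each tray weighs about 0.4 kg, slides against about 2 N of friction plus 8 N per m/s, and stays where it is left; the rear of its bay is under the deck while shut.
- valve_tray (a joint): How far the valve tray is out, in m: 0 fully home, 0.100 at the stop. Starts between 0.045 and 0.085.
- barrel_tray (a joint): How far the third tray is out, in m: 0 fully home. Starts at 0.
- rocker_cover: Loose metal rocker cover, 56 x 42 x 27, a rounded box with a flange and three ribs, 70 g, lying in the bay of its tray. Origin: centre of its underside; z up.
- screwdriver: Bystander: screwdriver with an orange handle, 190 long, lying left of the rack. Leave alone.
- wrench: Bystander: steel wrench 170 long, lying right of the rack, 215 to 235 mm from the rack's middle line. Farther right still, beyond y = -0.36 m of the world, a model engine 110 mm high stands fixed on the bench. Leave both alone.
- sanding_block: Bystander: dark wooden sanding block 50 x 110 x 35, to the right of the space in front of the rack. Leave alone.

How it is judged:
On the way, in this order (a step that is already met when the one before it is completed fails the run):
1. the valve tray is pushed fully home (within 8 mm) while the rocker cover tray is still shut (within 15 mm) (value of joint valve_tray below 0.008 m and value of joint rocker_tray below 0.015 m), for 0.2 s.
2. the rocker cover tray is drawn out to its stop (more than 90 of its 100 mm) (value of joint rocker_tray above 0.09 m), for 0.2 s.
At the end, for the whole second after the job is handed in: Rocker cover tray more than 90 mm out (stop at 100) and at rest, the valve tray and the third tray within 8 mm of home, the rocker cover lying flat (within 0.2 rad) in its bay, at rest, and the robot clear (value of joint rocker_tray above 0.09 m and value of joint each of valve_tray, barrel_tray below 0.008 m and velocity of joint rocker_tray between -0.01 and 0.01 m/s and linear speed of rocker_cover below 0.02 m/s and x of rocker_cover in the frame of rocker_lip between 0.06 and 0.114 m and y of rocker_cover in the frame of rocker_lip between -0.036 and 0.036 m and z of rocker_cover in the frame of rocker_lip below -0.032 m and angle between rocker_cover's own z axis and vertical below 0.2 rad); the robot touches nothing.
It fails at once if the third tray is drawn out more than 15 mm (value of joint barrel_tray above 0.015 m).
It fails at once if the rocker cover is lifted more than about 15 mm off the tray floor, tipped past 0.5 rad or taken out of its bay (z of rocker_cover in the frame of rocker_lip above -0.025 m or angle between rocker_cover's own z axis and vertical above 0.5 rad or not (x of rocker_cover in the frame of rocker_lip between 0.06 and 0.114 m and y of rocker_cover in the frame of rocker_lip between -0.036 and 0.036 m)).
It fails at once if the lip of the rocker cover tray is pinched between the fingers (the grasp point in line with the lip wall, within 7 mm, and less than 10 mm above its top edge, while the fingers press on the tray) (x of the grasp point in the frame of rocker_lip between -0.007 and 0.007 m and y of the grasp point in the frame of rocker_lip between -0.045 and 0.045 m and z of the grasp point in the frame of rocker_lip below 0.01 m and contact force between the fingers and rocker_tray above 1 N).
It fails at once if the screwdriver, wrench or sanding block is moved more than 20 mm (distance of any of screwdriver, wrench, sanding_block from where it was at the start of the episode above 0.02 m).
It also fails if it takes over 38 s, if anything falls off the work surface, if the arm or the gripper's body presses on something with over 40 N, if the wrist force passes 120 N, or if a joint passes its speed limit or range.

## Working session

There is one attempt and no reset: what is moved stays moved. The work goes in short steps, Python scripts to look and compute and a shell command to move; the robot and the scene stay as the last step left them, time stands still between calls to the robot, and variables do not carry over. Pictures are saved under pics/ and viewed, at most 10 in all, crops included, and the job is handed in when it is done.

```bash
mkdir -p pics; python3 - <<'E'
from workcell import bot
import cv2, numpy as np
s=bot.observe();print({k:np.round(v,3).tolist() for k,v in s.items()},bot.tip_reach)
for n in ("top","side"):
    f=bot.grab_frame(n);cv2.imwrite(f"pics/{n}1.png",f["img"][:,:,::-1])
    for q in ("parts_rack","rocker_lip","valve_lip","barrel_lip","rocker_cover","sanding_block","wrench","screwdriver"):
        print(n,q,[(np.round(d["xyz"],3).tolist(),round(d["conf"],2)) for d in bot.spot_point(q,f)[:2]])
E
```

```text
{'clock': 0.0, 'qpos': [-1.242, 0.522, -0.036, 1.6, 0.021, 1.021, -0.113], 'qd': [-0.001, -0.0, -0.001, -0.001, -0.0, 0.0, 0.002], 'joint_efforts': [-0.0, -92.712, 1.979, -36.992, 0.018, 0.009, 0.0], 'position': [0.243, 0.576, 0.303], 'tool_rot': [-3.14, 0.0, 2.743], 'force': [-0.071, -0.179, -1.055], 'moment': [0.009, 0.016, -0.007], 'finger_force': 0.0, 'grip_width': 0.085} 0.0726
top parts_rack [([0.673, -0.044, 0.003], 0.76)]
top rocker_lip [([0.568, -0.132, 0.056], 0.72)]
top valve_lip [([0.519, 0.054, 0.056], 0.78)]
top barrel_lip [([0.575, -0.041, 0.053], 0.9)]
top rocker_cover [([0.655, -0.13, 0.012], 0.67)]
top sanding_block [([0.471, -0.273, 0.0], 0.59)]
top wrench [([0.626, -0.266, 0.003], 0.82)]
top screwdriver [([0.606, 0.206, 0.001], 0.9), ([0.567, -0.134, 0.057], 0.72)]
side parts_rack []
side rocker_lip [([0.564, -0.13, 0.056], 0.79)]
side valve_lip [([0.517, 0.056, 0.054], 0.56)]
side barrel_lip [([0.572, -0.038, 0.056], 0.68)]
side rocker_cover [([0.658, -0.125, 0.014], 0.69)]
side sanding_block [([0.468, -0.271, 0.001], 0.93)]
side wrench [([0.624, -0.267, 0.002], 0.63)]
side screwdriver [([0.604, 0.207, -0.002], 0.78), ([0.517, 0.055, 0.055], 0.73)]
```

View pics/top1.png

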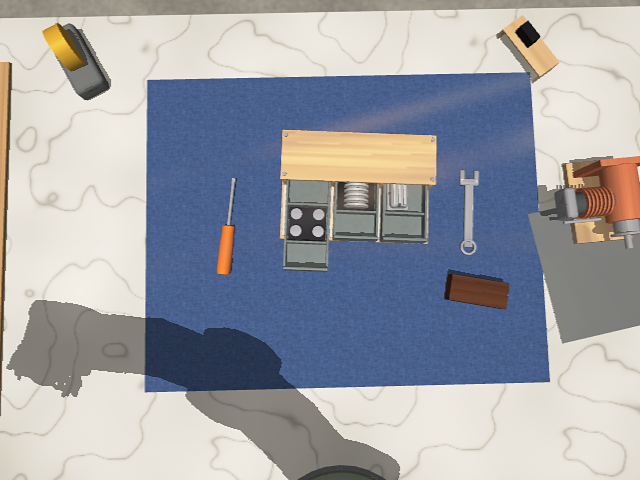

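View pics/side1.png

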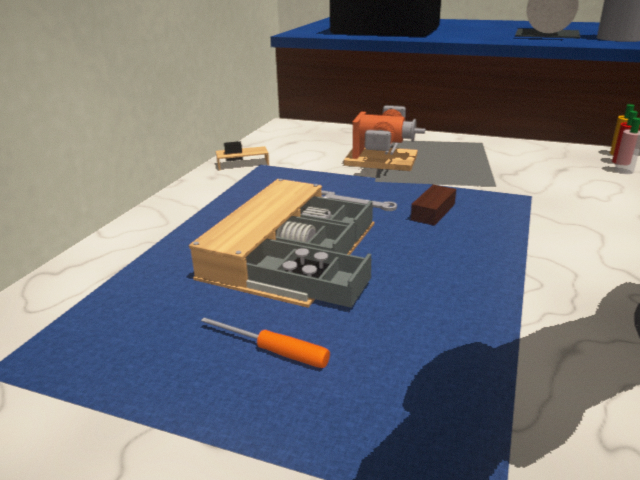

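The top view shows the valve tray left and part-way out (lip about (306,270)). The barrel tray is in the middle (355,240) and the rocker tray right (403,242), both shut. The wrench is at (469,210) and the sanding block at (477,289). This matches the networks' points. Next I'll fit the rack yaw.

```bash
cat > h.py <<'E'
from workcell import bot
import numpy as np
def back(f,uv,z):
    K,R,t=f["intrinsics"],np.array(f["R"]),np.array(f["t"])
    d=R.T@np.linalg.solve(K,[*uv,1]);c=-R.T@t
    return c+d*(z-c[2])/d[2]
E
python3 - <<'E'
from h import *
import cv2
f=bot.grab_frame("top")
hsv=cv2.cvtColor(f["img"],cv2.COLOR_RGB2HSV)
m=cv2.inRange(hsv,(10,40,120),(30,200,255));m[:, :270]=0;m[:,450:]=0;m[:110]=0;m[189:]=0
m=cv2.morphologyEx(m,cv2.MORPH_OPEN,np.ones((9,9)))
c=max(cv2.findContours(m,0,2)[0],key=cv2.contourArea)
b=cv2.boxPoints(cv2.minAreaRect(c));P=np.array([back(f,p,.064) for p in b]);print(b.round(1).tolist(),P.round(4).tolist())
for i in range(4):
    d=P[i]-P[i-1];print(np.linalg.norm(d).round(4),np.arctan2(d[1],d[0]).round(4))
for q in ("rocker_lip","valve_lip","barrel_lip"): print(q,[d["xyz"] for d in bot.spot_point(q,f)[:1]])
E
```

```text
[[280.0, 179.1999969482422], [282.0, 129.0], [436.6000061035156, 135.0], [434.6000061035156, 185.10000610351562]] [[0.6827, 0.0977, 0.064], [0.7779, 0.0926, 0.064], [0.7607, -0.1967, 0.064], [0.6655, -0.1889, 0.064]]
0.2871 1.511
0.0953 -0.0534
0.2897 -1.6302
0.0955 3.0602
rocker_lip [[0.5673, -0.1334, 0.0563]]
valve_lip [[0.5169, 0.0535, 0.0546]]
barrel_lip [[0.5736, -0.0415, 0.0552]]
```

```bash
python3 -m jog '[[[0,0,0,0,0,-0.15,0],[0,0,0,0,0,-0.15,0],[0,-50,0,0,0,-0.03,0],[0,-50,0,0,0,0,0],[0,-50,0,0,0,0,0]]]' 40
```

```text
clock: 1.6
position: [0.2306, 0.4245, 0.3036]
tool_rot: [-3.141, -0.0, 3.073]
force: [0.7, -0.4, 1.1]
grip_width: 0.0123
finger_force: 0.0
```

Deck measures 287–290 × 95 mm as given, so yaw ≈ -0.065. The shut lips lie on the line through barrel (0.572,-0.040). Valve is about 60 mm out.

```bash
python3 -m jog '[[[-35,-30,0,0,0,0,0],[-35,-30,0,0,0,0,0],[-35,-30,0,0,0,0,0],[-35,-30,0,0,0,0,0],[-35,-30,0,0,0,0,0]]]'; python3 -m jog '[[[-30,-38,0,0,0,0,0],[-30,-38,0,0,0,0,0],[-25,-40,0,0,0,0,0],[-15,-42,0,0,0,0,0],[0,-42,0,0,0,0,0]]]'
```

```text
clock: 2.1
position: [0.3963, 0.2632, 0.3042]
tool_rot: [3.141, 0.001, 3.073]
force: [0.6, 1.1, -0.4]
grip_width: -0.0001
finger_force: 0.0
clock: 2.6
position: [0.4823, 0.0563, 0.3039]
tool_rot: [-3.141, 0.001, 3.072]
force: [0.2, -0.0, -0.5]
grip_width: 0.0001
finger_force: 0.0
```

```bash
python3 -m jog '[[[0,0,45,0,0,0,0],[0,0,45,0,0,0,0],[0,0,45,0,0,0,0],[0,0,40,0,0,0,0],[0,0,24,0,0,0,0]]]'; python3 -m jog '[[[-5,0,0,0,0,0,0],[-14,0,0,0,0,0,0],[-14,0,0,0,0,0,0],[-14,0,0,0,0,0,0],[-14,0,0,0,0,0,0]]]'; python3 -m jog '[[[-6,0,0,0,0,0,0],[-5,0,0,0,0,0,0]]]'
```

```text
clock: 3.1
position: [0.4803, 0.0582, 0.1024]
tool_rot: [-3.141, -0.002, 3.073]
force: [0.9, 0.0, 0.7]
grip_width: 0.0001
finger_force: 0.0
clock: 3.6
position: [0.5429, 0.0542, 0.1065]
tool_rot: [3.141, 0.0, 3.073]
force: [-2.7, 0.9, -2.5]
grip_width: -0.0001
finger_force: 1.5
clock: 3.8
position: [0.5536, 0.0534, 0.106]
tool_rot: [3.141, 0.001, 3.073]
force: [-3.5, 0.7, 1.7]
grip_width: 0.0
finger_force: 1.2
```

Contact is about 3 N of tray friction, as expected. I'll continue gently to the stop.

```bash
python3 -m jog '[[[-4,0,0,0,0,0,0],[-3,0,0,0,0,0,0],[-3,0,0,0,0,0,0]]]';python3 -m jog '[[[-2,0,0,0,0,0,0],[-1,0,0,0,0,0,0]]]'
```

```text
clock: 4.1
position: [0.563, 0.0527, 0.1051]
tool_rot: [3.142, -0.0, 3.073]
force: [-1.9, 0.9, 0.9]
grip_width: 0.0001
finger_force: 1.1
clock: 4.3
position: [0.5658, 0.0525, 0.1049]
tool_rot: [-3.142, -0.001, 3.073]
force: [-6.5, 1.2, 4.5]
grip_width: -0.0004
finger_force: 3.1
```

```bash
python3 -m jog '[[[-2,0,0,0,0,0,0],[0,0,0,0,0,0,0],[0,0,0,0,0,0,0]]]'; python3 - <<'E'
from h import *
import cv2
f=bot.grab_frame("side");cv2.imwrite("pics/side2.png",f["img"][150:330,180:420,::-1].repeat(2,0).repeat(2,1))
for q in ("rocker_lip","valve_lip","barrel_lip"): print(q,[np.round(d["xyz"],3) for d in bot.spot_point(q,f)[:1]])
E
```

```text
clock: 4.6
position: [0.5661, 0.0525, 0.1046]
tool_rot: [-3.141, -0.004, 3.073]
force: [-14.1, 1.3, 9.3]
grip_width: -0.0001
finger_force: 7.2
rocker_lip [array([ 0.566, -0.13 ,  0.05 ])]
valve_lip [array([0.58 , 0.052, 0.051])]
barrel_lip [array([ 0.574, -0.038,  0.056])]
```

At the stop (14 N), the valve lip reads home. Next: back off, rise and move over the rocker tray's finger well.

```bash
python3 -m jog '[[[15,0,0,0,0,0,0],[0,0,-40,0,0,0,0],[0,0,-45,0,0,0,0],[-5,-45,0,0,0,0,0],[-10,-45,0,0,0,0,0]]]'; python3 -m jog '[[[-20,-45,0,0,0,0,0],[-20,-45,0,0,0,0,0],[0,-4,0,0,0,0,0],[0,0,0,0,0,0,0]]]'; python3 - <<'E'
from h import *
import cv2
for n in ("top","side"):
    f=bot.grab_frame(n)
    for q in ("rocker_lip","valve_lip","barrel_lip","rocker_cover"): print(q,[np.round(d["xyz"],3) for d in bot.spot_point(q,f)[:1]])
f=bot.grab_frame("wrist");cv2.imwrite("pics/w1.png",f["img"][:,:,::-1])
E
```

```text
clock: 5.3
position: [0.5623, -0.0375, 0.1914]
tool_rot: [3.141, 0.003, 3.076]
force: [1.2, -1.2, -0.2]
grip_width: 0.0002
finger_force: 0.0
clock: 5.7
position: [0.5951, -0.1357, 0.1896]
tool_rot: [-3.141, 0.0, 3.07]
force: [0.1, 0.3, -0.8]
grip_width: -0.0003
finger_force: 0.0
rocker_lip [array([ 0.57 , -0.129,  0.055])]
valve_lip [array([0.579, 0.05 , 0.058])]
barrel_lip [array([ 0.574, -0.04 ,  0.054])]
rocker_cover [array([ 0.655, -0.128,  0.014])]
rocker_lip [array([ 0.561, -0.127,  0.054])]
valve_lip [array([0.576, 0.056, 0.052])]
barrel_lip [array([ 0.573, -0.039,  0.056])]
rocker_cover [array([ 0.66 , -0.125,  0.014])]
```

View pics/w1.png

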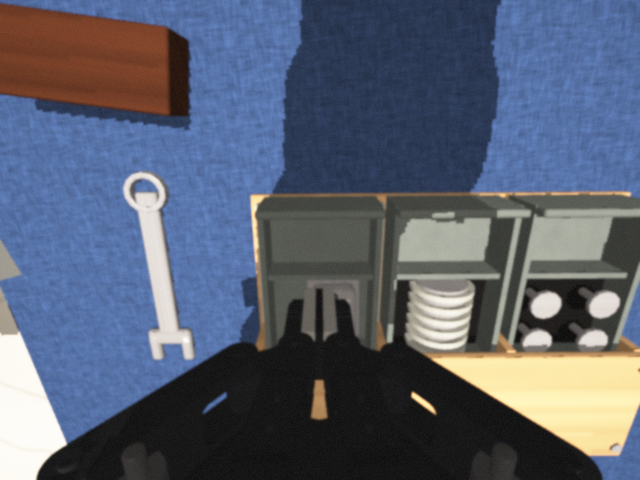

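The wrist view shows all three trays home. The closed fingers (320,290) are laterally centred on the rocker tray (columns 262–380). By the numbers the tip is about 27 mm behind the lip, so I'll lower it into the well.

```bash
python3 -m jog '[[[0,3,40,0,0,0,0],[0,0,25,0,0,0,0],[0,0,10,0,0,0,0],[0,0,10,0,0,0,0],[0,0,0,0,0,0,0]]]'; python3 -m jog '[[[5,0,0,0,0,0,0],[5,0,0,0,0,0,0],[5,0,0,0,0,0,0],[5,0,0,0,0,0,0]]]'
```

```text
clock: 6.75
position: [0.5953, -0.131, 0.1045]
tool_rot: [-3.142, -0.001, 3.073]
force: [0.2, -0.4, -0.2]
grip_width: -0.0003
finger_force: 0.0
clock: 7.15
position: [0.5755, -0.1297, 0.1057]
tool_rot: [-3.141, 0.002, 3.073]
force: [2.8, -1.5, 1.8]
grip_width: -0.0002
finger_force: 1.2
```

Hooked. Now drawing out.

```bash
python3 -m jog '[[[7,0,0,0,0,0,0],[9,0,0,0,0,0,0],[10,0,0,0,0,0,0],[10,0,0,0,0,0,0],[10,0,0,0,0,0,0]]]'; python3 -m jog '[[[10,0,0,0,0,0,0],[10,0,0,0,0,0,0],[8,0,0,0,0,0,0],[6,0,0,0,0,0,0],[4,0,0,0,0,0,0]]]'; python3 -m jog '[[[3,0,0,0,0,0,0],[3,0,0,0,0,0,0],[2,0,0,0,0,0,0],[2,0,0,0,0,0,0],[0,0,0,0,0,0,0]]]'
```

```text
clock: 7.65
position: [0.5286, -0.1265, 0.1049]
tool_rot: [-3.141, -0.0, 3.073]
force: [3.1, -2.0, 2.5]
grip_width: 0.0003
finger_force: 1.4
clock: 8.15
position: [0.4911, -0.1238, 0.1049]
tool_rot: [3.142, -0.0, 3.073]
force: [1.3, -2.1, 0.1]
grip_width: -0.0001
finger_force: 1.1
clock: 8.65
position: [0.4828, -0.1232, 0.1051]
tool_rot: [-3.141, 0.003, 3.073]
force: [7.9, -3.2, -5.3]
grip_width: -0.0002
finger_force: 4.2
```

```bash
python3 -m jog '[[[2,0,0,0,0,0,0],[0,0,0,0,0,0,0],[0,0,0,0,0,0,0]]]'; python3 -m jog '[[[-8,0,0,0,0,0,0],[-6,0,0,0,0,0,0],[0,0,-30,0,0,0,0],[0,0,-45,0,0,0,0],[0,0,-45,0,0,0,0]]]';  python3 -m jog '[[[0,0,-45,0,0,0,0],[40,0,-20,0,0,0,0],[0,0,0,0,0,0,0]]]'; python3 - <<'E'
from h import *
import cv2
for n in ("top","side"):
    f=bot.grab_frame(n)
    for q in ("rocker_lip","valve_lip","barrel_lip","rocker_cover"): print(q,[np.round(d["xyz"],3) for d in bot.spot_point(q,f)[:1]])
cv2.imwrite("pics/s3.png",f["img"][:,:,::-1])
E
```

```text
clock: 8.95
position: [0.4825, -0.1231, 0.1052]
tool_rot: [-3.141, 0.006, 3.073]
force: [18.5, -3.4, -13.1]
grip_width: 0.0001
finger_force: 9.1
clock: 9.45
position: [0.493, -0.1237, 0.2259]
tool_rot: [3.141, -0.003, 3.073]
force: [0.4, -0.0, 0.9]
grip_width: 0.0003
finger_force: 0.0
clock: 9.75
position: [0.4512, -0.1214, 0.2924]
tool_rot: [-3.142, 0.002, 3.072]
force: [0.0, -0.2, -0.6]
grip_width: -0.0001
finger_force: 0.0
rocker_lip [array([ 0.464, -0.127,  0.056])]
valve_lip [array([0.58 , 0.051, 0.054])]
barrel_lip [array([ 0.571, -0.039,  0.055])]
rocker_cover [array([ 0.556, -0.121,  0.014])]
rocker_lip [array([ 0.464, -0.122,  0.056])]
valve_lip []
barrel_lip [array([ 0.577, -0.04 ,  0.054])]
rocker_cover [array([ 0.557, -0.121,  0.013])]
```

View pics/s3.png

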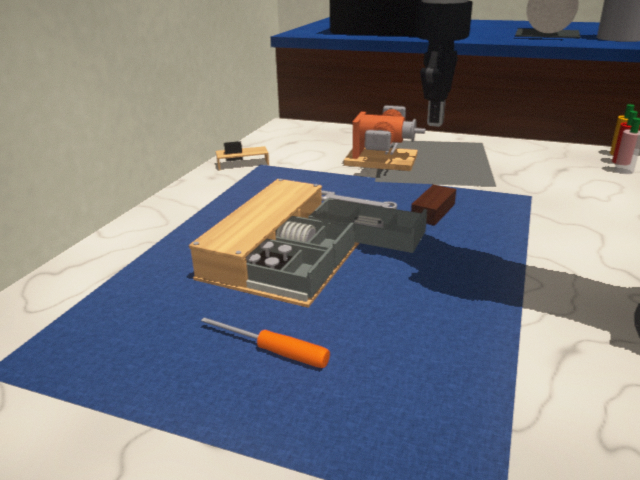

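The picture shows the rocker tray fully out (lip about (425,230)) with the cover in its bay (372,220). The other two trays are shut, the bystanders are untouched and the arm is clear. Handing in.

```bash
python3 -c "
from workcell import bot
print(bot.job_done())"
```

```text
the job is handed in; nothing more can be done
None
```

I pushed the valve tray home and then hooked the rocker cover tray out to its stop, with the cover in its bay, the third tray shut and the arm clear; the job is handed in at about 10 s, but no verdict came back.

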